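# Unhook the hanging spice dish and present it, its grinding ball kept centred

## Robot

A 6-joint arm with a two-finger parallel gripper is mounted at the origin on a cart in front of the work surface, level with it; the furniture and walls round the work are solid. World frame = base frame: x ahead of the robot, y to its left, z up, the work surface at z = 0. Lengths are in m, angles in rad, forces in N, time in s.
With the tool pointing down it reaches from about 0.225 to 0.875 m from the base axis. Payload 3.4 kg.
Tool frame: the origin (TCP) lies at the very end of the fingers, on their centre line; the grasp point (between the pads) lies 19 mm behind it (manip.pinch_z is the distance from the TCP to the grasp point, in m); z points along the fingers, y is the line along which they close (so a half turn about z gives the same grasp; the last joint's range is limited). The gripper opens to 85 mm and grips with 20 to 120 N. Pads are 22 mm wide; open, the fingers measure 114 mm over their backs; the gripper's body (76 mm by 85 mm) begins 54 mm behind the grasp point. The pads swing forward as they close: fully open they stand 13 mm farther back than shut.
Start: joints at [0.986, 0.276, 1.505, -0, 1.361, -0.121], TCP at [0.257, 0.514, 0.231] pointing down, gripper open.
Joint ranges: [-2.89, 2.89], [-0.75, 2.08], [0.22, 2.7], [-1.18, 4.32], [0.11, 2.71], [-2.7, 2.7]. Speed limits (rad/s): [2.57, 2.57, 3.14, 3.14, 3.14, 3.14].

## Interface

Orientations are given as a unit quaternion [w, x, y, z].
In Python, from rig import manip gives the robot as it stands. The module is installed in compiled form; this text tells all that it offers.
- The arm moves only by the shell command python3 -m jog 'ROWS' [FORCE]. ROWS is JSON, a list of rows, each an object of numbers: "dx", "dy", "dz": the shift along the tool's x, y, z each as a share of 25 cm, from -1 to 1; "ax", "ay", "az": the turn, a rotation vector about the tool's x, y, z each as a share of 90 degrees, from -1 to 1; "grip": the opening, from -1 (shut) to 1 (fully open), so that 0 is half open. A call has 1 to 5 rows; each row is the pose to reach, as a shift and turn from the pose commanded when the call began, along the tool's axes at that moment; what a row does not reach only later rows make up. A row lasts 1/12 s, in which the tool goes at most 41.7 mm and 7.16 degrees, less where a joint would pass 70% of its speed; a pose out of reach is approached as far as the arm can. A call with a number of a shift or a turn outside -1 to 1 is refused whole. A call with a gripper value outside its range is refused whole. The fingers move at their own pace and stop on an object; FORCE is the grip in N (left out, the last holds). Time passes only in rows, so rows that repeat a pose let the fingers close. It gives the time, the measured TCP pose, the force, the opening and the grip force at its end, in the units of the state.
- manip.get_state(): the state, without advancing time (a new reading comes with each control period).
- manip.get_image(name): name is "scene" or "top"; returns a dict with "img" (400x640x3 uint8, red, green, blue), "mtx" (3x3 intrinsics, pixels), "world_to_cam" (4x4, takes a point from world to camera coordinates). Camera axes: x right, y down, z forward; pixel columns grow to the right and rows downward; lengths in m; the calibration is good to about 2 mm. A picture is of the moment at which its call begins. There is no depth.
- manip.sign_off(): hands the job in; it is judged then, once.
The state is a dict: "clock": time; "qpos": joint angles; "qd": joint speeds; "effort": joint torques, N m; "position": TCP position; "ee_rot": TCP orientation; "contact_force": force on the tool from outside, world axes, zero at the start; "moment": the same for the moment, N m; "width": finger opening in m; "gripper_force": force on a finger pad.
Only numpy, scipy, OpenCV 4.12 (cv2) and the standard library are available. Lean on these libraries where they do the work, as an engineer would, in place of code of your own. Each camera call takes 0.05 s, during which the arm holds its last target. There are 200 camera calls.

## Task

Take the hanging blue dish by its wooden grip, lift it up off its hook and carry it over the middle of the small wooden board, where you turn it about a quarter turn so that its pouring lip points squarely at the board's long edge nearest the robot. Keep the dish level all the way, so that the loose marble ball stays in the middle of it; do not touch the ball, and leave the other things where they are. Finish while still holding the dish, at rest and level, with its underside about 4 cm above the board.

Things in the scene. Friction and masses are not known exactly. Their poses are not given: they have to be found in the camera images.
- dish: Loose round shallow blue dish, 156 mm wide, 32 high, 0.4 kg, hanging level on the hook; it can swing. Origin: centre of its underside, z up; lip along -x. A bail of 6 mm steel wire stands in its y-z plane from the rim (y = +-77 mm) to a top bar 95 mm above the origin (middle kinked up), which lies on the hook. On a stem above the bar is the wooden grip, 120 to 156 mm above the origin.
- dish_grip (a point): Centre of the wooden grip: upright block 14 mm thick along the dish's x, 34 wide along y, 36 high; 138 mm above the dish's underside, over its centre. Its thin direction lies along the hook arm; take it from above by its two broad faces. Axes as the dish.
- dish_bar (a point): Middle of the bail's top bar, the point that hangs on the hook; 95 mm above the dish's underside.
- dish_lip (a point): Outer end of the pouring lip, a small blue trough on the rim; 98 mm from the dish's centre along its -x, 30 mm above the underside.
- dish_middle (a point): Where the ball's centre is when it rests in the middle of the dish: on the dish's axis, 24 mm above its underside. The floor of the dish is a shallow cone rising 9 degrees from the middle out to a radius of 50 mm, then steeper to the rim.
- ball_center (a point): Centre of the loose marble grinding ball, 36 mm in diameter, about 66 g, which lies in the middle of the dish and rolls off the middle when the dish is jerked or tilted by about 9 degrees.
- stand: Hook stand fixed to the worktop: wooden foot 100 mm wide, 20 high, 10 mm steel post. Origin under the foot, z up. The arm (6 mm wire, top 117 mm high) runs along -x through the dish's bail, dips to a V seat 120 mm from the post and ends in a tip 145 mm out, top 116 mm high. To free the dish raise it 20 to 35 mm (higher, the arm meets the ball), then move it more than 60 mm along the stand's -x.
- hook_seat (a point): Bottom of the hook's V-shaped seat (wire centre), 120 mm from the post, 99 mm high. Same axes as the stand: the open end of the hook is along -x.
- board: Small wooden breakfast board with darker end strips, 150 mm (its x) by 259 mm (its y) by 14 mm high, fixed flat on the worktop to the left of the stand. Origin: centre of its underside, z up. Its long edge nearest the robot is the one on its -x side. Beware the wall cabinet above the back of the worktop: its front is at x = 0.57 m, its underside 0.62 m high; keep the wrist low or in front of it.
- lemon: Bystander: lemon, 72x55x56 mm, lying on the worktop behind the board. Origin under its centre.
- fork: Bystander: steel fork, 196x27x13 mm, lying on the worktop in front, between stand and board. Origin under its centre.
- mug: Bystander: blue striped mug, 85x121x93 mm, standing at the back. Origin under its centre.
- garlic: Bystander: garlic bulb, 56x56x56 mm, on the worktop at the right. Origin under its centre.
- teaspoon: Bystander: teaspoon, 130x27x11 mm, on the worktop behind the stand. Origin under its centre.
- ball: The same marble ball as a body; its origin lies on its surface and turns as it rolls, so use point ball_center for its place.

How it is judged:
By the outcome, as a careful person would: the job done as asked, in the order asked, and still so for the second after the job is handed in, while the arm keeps its last pose, push and grip.
It also fails if it takes over 48 s, if anything falls off the work surface, if the arm or the gripper's body presses on something with over 40 N, if the wrist force passes 120 N, or if a joint passes its speed limit or range.

## Working session

There is one attempt and no reset: what is moved stays moved. The work goes in short steps, Python scripts to look and compute and a shell command to move; the robot and the scene stay as the last step left them, time stands still between calls to the robot, and variables do not carry over. Pictures are saved under pics/ and viewed, at most 10 in all, crops included, and the job is handed in when it is done.

```bash
mkdir -p pics; python3 - <<'E'
from rig import manip
import cv2,json,numpy as np
s=manip.get_state();print({k:np.round(v,3).tolist() for k,v in s.items()}, manip.pinch_z)
for n in("scene","top"):
    d=manip.get_image(n);cv2.imwrite(f"pics/{n}0.png",d["img"][:,:,::-1]);print(n,d["mtx"].tolist(),np.round(d["world_to_cam"],4).tolist())
E
```

```text
{'clock': 0.0, 'qpos': [0.986, 0.277, 1.506, -0.0, 1.361, -0.121], 'qd': [-0.0, -0.0, 0.001, -0.001, 0.002, -0.001], 'effort': [-0.001, -41.678, -24.58, -0.0, 0.011, -0.0], 'position': [0.257, 0.514, 0.23], 'ee_rot': [-0.0, 0.23, 0.973, -0.001], 'contact_force': [0.863, -0.142, -0.732], 'moment': [-0.057, -0.012, -0.009], 'gripper_force': 0.0, 'width': 0.086} 0.0187
scene [[431.6232424914425, 0.0, 321.8723636547528], [0.0, 431.6232424914425, 197.77676035290955], [0.0, 0.0, 1.0]] [[0.182, -0.9833, -0.0049, -0.1708], [-0.8759, -0.1598, -0.4553, 0.5765], [0.4469, 0.0872, -0.8903, 1.1151], [0.0, 0.0, 0.0, 1.0]]
top [[491.9763533723284, 0.0, 313.5202491029028], [0.0, 491.9763533723284, 193.76783899279033], [0.0, 0.0, 1.0]] [[-0.0031, -1.0, 0.0093, -0.0472], [-0.9827, 0.0013, -0.1852, 0.6453], [0.1852, -0.0097, -0.9827, 1.1902], [0.0, 0.0, 0.0, 1.0]]
```

View pics/scene0.png

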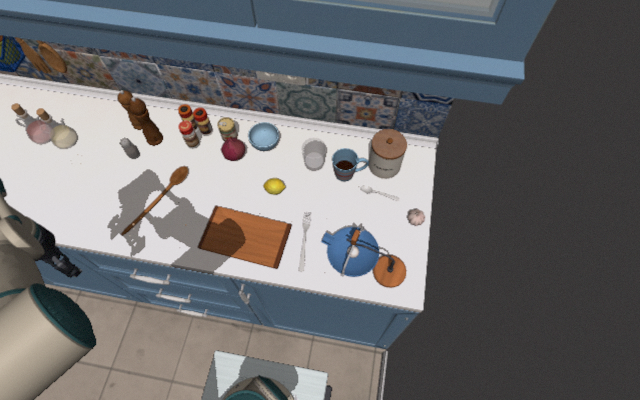

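View pics/top0.png

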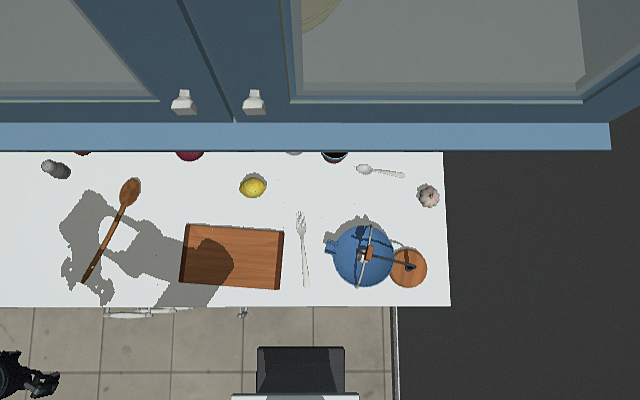

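The scene view shows the dish at about (352,250) with its lip at (327,238), the stand foot at (390,270) and the board at (245,237). In the top view the dish is at (360,255), the grip about (369,254), the lip at (330,247), the foot at (408,268) and the board at (232,257).

```bash
python3 - <<'E'
import cv2,numpy as np
a=cv2.imread("pics/scene0.png")[215:295,310:420];b=cv2.imread("pics/top0.png")[215:295,315:435]
f=lambda i:cv2.resize(i,None,fx=6,fy=6,interpolation=cv2.INTER_CUBIC)[:, :]
cv2.imwrite("pics/c1.png",f(a));cv2.imwrite("pics/c2.png",f(b))
E
```

```text
(no output)
```

View pics/c1.png

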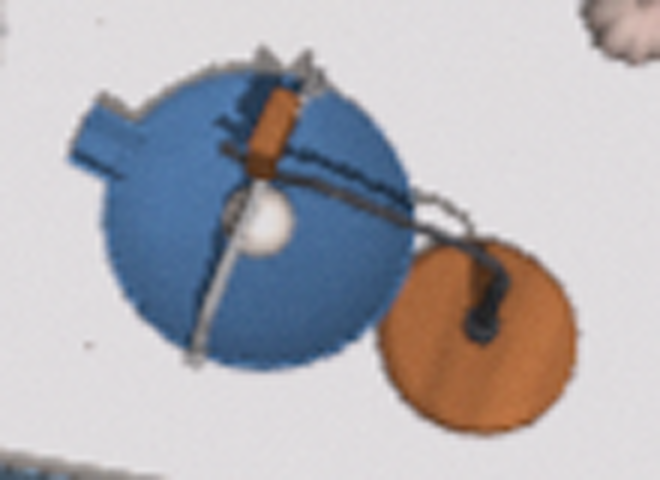

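View pics/c2.png

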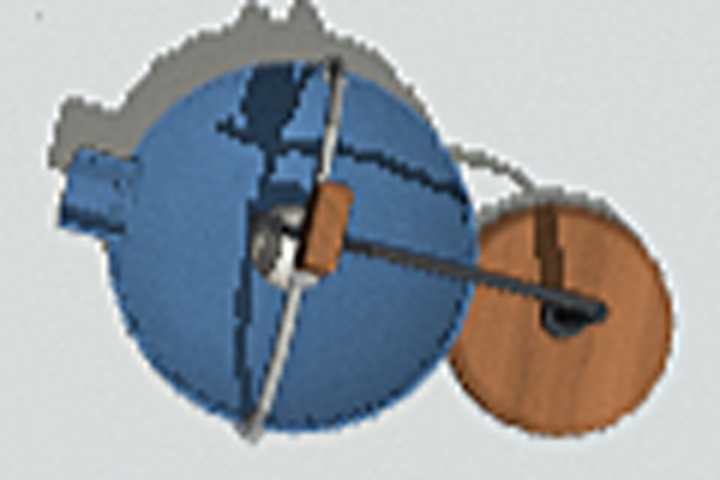

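Both crops show the dish hanging level, with the lip pointing at the left and slightly back. The grip is at scene px (356,237) and top px (369.5,253). The hook arm runs from the post at scene (390,269) and top (410,267) towards the lip side.

```bash
cat > h.py <<'E'
import cv2,numpy as np
from rig import manip
def ray(d,p):
    R=d["world_to_cam"][:3,:3];t=d["world_to_cam"][:3,3]
    u=cv2.undistortPoints(np.array([[p]],float),d["mtx"],None)[0,0]
    return -R.T@t,R.T@np.array([u[0],u[1],1])
def onz(d,p,z):
    c,v=ray(d,p);return c+v*(z-c[2])/v[2]
def tri(ds,ps):
    P=[d["mtx"]@d["world_to_cam"][:3] for d in ds]
    X=cv2.triangulatePoints(P[0],P[1],*[np.array(p,float).reshape(2,1) for p in ps])[:,0];return X[:3]/X[3]
def comps(img,lo,hi,minA=15,roi=None):
    m=cv2.inRange(cv2.cvtColor(img,cv2.COLOR_RGB2HSV),np.array(lo),np.array(hi))
    if roi:
        k=np.zeros_like(m);k[roi[1]:roi[3],roi[0]:roi[2]]=1;m*=k
    return [c for c in cv2.findContours(m,cv2.RETR_EXTERNAL,cv2.CHAIN_APPROX_NONE)[0] if cv2.contourArea(c)>=minA]
def cen(c):
    m=cv2.moments(c);return m["m10"]/m["m00"],m["m01"]/m["m00"]
E
python3 - <<'E'
from h import *
D={n:manip.get_image(n) for n in("scene","top")}
np.set_printoptions(precision=4,suppress=True)
roi={"scene":(310,215,420,295),"top":(315,215,435,300)};broi={"scene":(190,200,300,275),"top":(170,215,295,300)}
G={}
for n,d in D.items():
    for c in comps(d["img"],(3,120,60),(20,255,255),15,roi[n]):
        p=cen(c);print(n,"orange",cv2.contourArea(c),p,onz(d,p,.02)); 
        if cv2.contourArea(c)<150:G[n]=p
    for c in comps(d["img"],(95,90,40),(125,255,255),300,roi[n]):
        W=np.array([onz(d,p,.042)[:2] for p in c[:,0]],np.float32)
        # rim circle by trimmed fit, lip excluded
        k=np.ones(len(W),bool)
        for _ in range(8):
            A=np.c_[2*W[k],np.ones(k.sum())];s=np.linalg.lstsq(A,(W[k]**2).sum(1),rcond=None)[0];r=np.sqrt(s[2]+s[0]**2+s[1]**2)
            e=np.hypot(*(W-s[:2]).T)-r;k=abs(e)<.004
        far=W[e>.012];v=far.mean(0)-s[:2];print(n,"rim",s[:2],r,"lip dir deg",np.degrees(np.arctan2(v[1],v[0])),"reach",(e+r).max(),len(far))
    for c in comps(d["img"],(0,80,20),(25,255,255),800,broi[n]):
        h=cv2.convexHull(c);q=cv2.approxPolyDP(h,.04*cv2.arcLength(h,True),True)[:,0];W=np.array([onz(d,p,.014)[:2] for p in q])
        print(n,"board",q.tolist(),W.tolist(),W.mean(0),np.hypot(*(W-np.roll(W,1,0)).T))
print(tri([D["scene"],D["top"]],[G["scene"],G["top"]]) if len(G)==2 else G)
print("post",tri([D["scene"],D["top"]],[(390,269.5),(409.5,267)]), "tip arm: wires",onz(D["top"],(315+600/6,215+308/6),.114),onz(D["top"],(315+350/6,215+243/6),.114))
print("wire ends",[onz(D["top"],(315+x/6,215+y/6),.04) for x,y in((335,67),(250,430))])
E
```

```text
scene orange 660.5 (389.4249306081251, 271.8415341912692) [ 0.4518 -0.293   0.02  ]
scene orange 52.0 (354.83653846153845, 236.8653846153846) [ 0.543  -0.1762  0.02  ]
scene rim [ 0.4634 -0.2014] 0.0442115123405403 lip dir deg 178.9386163501154 reach 0.060625032301768876 10
scene rim [ 0.4969 -0.1439] 0.05496329435570694 lip dir deg -67.8616490096148 reach 0.0790997482193098 26
scene board [[216, 206], [290, 224], [276, 268], [198, 246]] [[0.5704700035508476, 0.276425440843051], [0.551751393390249, 0.029805217535399386], [0.40457390738774723, 0.04015007140101065], [0.4295039904142529, 0.2909192536810828]] [0.4891 0.1593] [0.1417 0.2473 0.1475 0.252 ]
top orange 901.5 (408.6071362543908, 268.6825660935478) [ 0.4576 -0.2916  0.02  ]
top orange 62.0 (369.18279569892474, 252.56989247311827) [ 0.4988 -0.1917  0.02  ]
top rim [ 0.4455 -0.2064] 0.03822217142999703 lip dir deg 125.80437729899012 reach 0.05454598328105317 5
top rim [ 0.5199 -0.2239] 0.03286833233349935 lip dir deg 27.735399201339316 reach 0.0485071396794706 4
top rim [ 0.4991 -0.1432] 0.05808420266893356 lip dir deg -120.90163480113621 reach 0.08018556703962683 28
top board [[186, 225], [283, 232], [279, 288], [179, 281]] [[0.5717672868572778, 0.28282984417205187], [0.552993621531265, 0.030527347437743192], [0.4100852872431299, 0.03949706505995635], [0.42837994043429134, 0.29418456250811753]] [0.4908 0.1618] [0.1438 0.253  0.1432 0.2553]
[ 0.4902 -0.1759  0.1491]
post [ 0.462  -0.2951  0.0126] tip arm: wires [ 0.4598 -0.2881  0.114 ] [ 0.4856 -0.1899  0.114 ]
wire ends [array([ 0.5646, -0.1951,  0.04  ]), array([ 0.4128, -0.1559,  0.04  ])]
```

The grip triangulates to (0.490,-0.176,0.149), against 0.148 expected. It is 0.121 m from the post and the bail ends are 157 mm apart, so these agree. The lip direction is about 75° and the board's near normal about 175°. I'll move above the grip, with tool y at about -105° so that joint 6 has room for the later turn.

```bash
R='x'
python3 -m jog '[{"dx":-0.517,"dy":-0.513,"dz":-0.02,"grip":0},{"dx":-0.517,"dy":-0.513,"dz":-0.02,"grip":0},{"dx":-0.517,"dy":-0.513,"dz":-0.02,"grip":0},{"dx":-0.517,"dy":-0.513,"dz":-0.02,"grip":0},{"dx":-0.517,"dy":-0.513,"dz":-0.02,"grip":0}]'
python3 -m jog '[{"dx":-0.517,"dy":-0.513,"dz":-0.02,"grip":0},{"dx":-0.517,"dy":-0.513,"dz":-0.02,"grip":0},{"dx":-0.517,"dy":-0.513,"dz":-0.02,"grip":0},{"dx":-0.517,"dy":-0.513,"dz":-0.02,"grip":0},{"dx":-0.517,"dy":-0.513,"dz":-0.02,"grip":0}]'
python3 -m jog '[{"dx":-0.517,"dy":-0.513,"dz":-0.02,"grip":0},{"dx":-0.517,"dy":-0.513,"dz":-0.02,"grip":0},{"dx":-0.517,"dy":-0.513,"dz":-0.02,"grip":0},{"dx":-0.517,"dy":-0.513,"dz":-0.02,"grip":0},{"dx":-0.517,"dy":-0.513,"dz":-0.02,"grip":0}]'
python3 -m jog '[{"dx":-0.517,"dy":-0.513,"dz":-0.02,"grip":0},{"dx":-0.517,"dy":-0.513,"dz":-0.02,"grip":0},{"dx":-0.517,"dy":-0.513,"dz":-0.02,"grip":0},{"dx":-0.517,"dy":-0.513,"dz":-0.02,"grip":0},{"dx":-0.517,"dy":-0.513,"dz":-0.02,"grip":0}]'
python3 -m jog '[{"az":0.375},{"az":0.375},{"az":0.375},{"az":0.375},{"az":0.375}]'
```

```text
schema error: expected keys dx, dy, dz, ax, ay, az, grip
schema error: expected keys dx, dy, dz, ax, ay, az, grip
schema error: expected keys dx, dy, dz, ax, ay, az, grip
schema error: expected keys dx, dy, dz, ax, ay, az, grip
schema error: expected keys dx, dy, dz, ax, ay, az, grip
```

```bash
python3 -m jog '[{"dx":-0.517,"dy":-0.513,"dz":-0.02,"ax":0,"ay":0,"az":0,"grip":0},{"dx":-0.517,"dy":-0.513,"dz":-0.02,"ax":0,"ay":0,"az":0,"grip":0},{"dx":-0.517,"dy":-0.513,"dz":-0.02,"ax":0,"ay":0,"az":0,"grip":0},{"dx":-0.517,"dy":-0.513,"dz":-0.02,"ax":0,"ay":0,"az":0,"grip":0},{"dx":-0.517,"dy":-0.513,"dz":-0.02,"ax":0,"ay":0,"az":0,"grip":0}]'
python3 -m jog '[{"dx":-0.517,"dy":-0.513,"dz":-0.02,"ax":0,"ay":0,"az":0,"grip":0},{"dx":-0.517,"dy":-0.513,"dz":-0.02,"ax":0,"ay":0,"az":0,"grip":0},{"dx":-0.517,"dy":-0.513,"dz":-0.02,"ax":0,"ay":0,"az":0,"grip":0},{"dx":-0.517,"dy":-0.513,"dz":-0.02,"ax":0,"ay":0,"az":0,"grip":0},{"dx":-0.517,"dy":-0.513,"dz":-0.02,"ax":0,"ay":0,"az":0,"grip":0}]'
```

```text
clock: 0.62
position: [0.3158, 0.3372, 0.2363]
ee_rot: [0.001, 0.231, 0.973, -0.002]
contact_force: [-1.5, -1.0, -0.5]
width: 0.0428
gripper_force: 0.0
clock: 1.03
position: [0.3746, 0.165, 0.2415]
ee_rot: [0.001, 0.231, 0.973, -0.001]
contact_force: [-0.2, 0.9, -0.4]
width: 0.0428
gripper_force: 0.0
```

```bash
python3 -m jog '[{"dx":-0.517,"dy":-0.513,"dz":0,"ax":0,"ay":0,"az":0,"grip":0},{"dx":-0.517,"dy":-0.513,"dz":0,"ax":0,"ay":0,"az":0,"grip":0},{"dx":-0.517,"dy":-0.513,"dz":0,"ax":0,"ay":0,"az":0,"grip":0},{"dx":-0.517,"dy":-0.513,"dz":0,"ax":0,"ay":0,"az":0,"grip":0},{"dx":-0.517,"dy":-0.513,"dz":0,"ax":0,"ay":0,"az":0,"grip":0}]' >/dev/null
python3 -m jog '[{"dx":-0.517,"dy":-0.513,"dz":0,"ax":0,"ay":0,"az":0,"grip":0},{"dx":-0.517,"dy":-0.513,"dz":0,"ax":0,"ay":0,"az":0,"grip":0},{"dx":-0.517,"dy":-0.513,"dz":0,"ax":0,"ay":0,"az":0,"grip":0},{"dx":-0.517,"dy":-0.513,"dz":0,"ax":0,"ay":0,"az":0,"grip":0},{"dx":-0.517,"dy":-0.513,"dz":0,"ax":0,"ay":0,"az":0,"grip":0}]'
for i in 1 2 3 4 5; do python3 -m jog '[{"dx":0,"dy":0,"dz":0,"ax":0,"ay":0,"az":0.375,"grip":-0.3},{"dx":0,"dy":0,"dz":0,"ax":0,"ay":0,"az":0.375,"grip":-0.3},{"dx":0,"dy":0,"dz":0,"ax":0,"ay":0,"az":0.375,"grip":-0.3},{"dx":0,"dy":0,"dz":0,"ax":0,"ay":0,"az":0.375,"grip":-0.3},{"dx":0,"dy":0,"dz":0,"ax":0,"ay":0,"az":0.375,"grip":-0.3}]'; done
python3 - <<'E'
from h import *
from scipy.spatial.transform import Rotation as Ro
D={n:manip.get_image(n) for n in("scene","top")};s=manip.get_state()
R=Ro.from_quat(s["ee_rot"],scalar_first=True).as_matrix();print(s["clock"],s["position"],s["qpos"],"yaw y",np.degrees(np.arctan2(R[1,1],R[0,1])),"tilt",R[:,2])
f=lambda i:cv2.resize(i,None,fx=5,fy=5,interpolation=cv2.INTER_CUBIC)[:,:,::-1]
cv2.imwrite("pics/d.png",np.vstack([f(D["scene"]["img"][220:278,310:420]),f(D["top"]["img"][225:285,315:425])]))
p=np.array([.490,-.176,.149]);print("shift in tool",R.T@(p+[0,0,-.0167]-s["position"]),)
E
```

```text
clock: 1.87
position: [0.4918, -0.1813, 0.2409]
ee_rot: [0.001, 0.231, 0.973, -0.001]
contact_force: [0.6, -0.8, 0.6]
width: 0.0425
gripper_force: 0.0
clock: 2.28
position: [0.4899, -0.1755, 0.241]
ee_rot: [-0.001, 0.505, 0.863, 0.0]
contact_force: [0.1, 0.4, 0.1]
width: 0.0302
gripper_force: 0.0
clock: 2.7
position: [0.4899, -0.1753, 0.2411]
ee_rot: [-0.0, 0.734, 0.68, 0.0]
contact_force: [-0.3, -0.3, 0.5]
width: 0.0296
gripper_force: 0.0
clock: 3.12
position: [0.4899, -0.1753, 0.2411]
ee_rot: [-0.0, 0.899, 0.437, -0.0]
contact_force: [0.0, 0.5, 0.7]
width: 0.0299
gripper_force: 0.0
clock: 3.53
position: [0.4899, -0.1753, 0.2411]
ee_rot: [-0.0, 0.988, 0.157, -0.0]
contact_force: [0.1, 0.2, 0.9]
width: 0.03
gripper_force: 0.0
clock: 3.95
position: [0.4899, -0.1753, 0.2411]
ee_rot: [-0.0, 0.991, -0.136, -0.0]
contact_force: [0.7, -0.1, 0.3]
width: 0.0296
gripper_force: 0.0
4.05 [ 0.4899072  -0.17534676  0.24111753] [-4.77699035e-01  1.88096874e-01  1.60002374e+00  3.11486300e-04
  1.35413307e+00  1.35995898e+00] yaw y -105.29389809741649 tilt [-4.47169032e-04  5.74045408e-04 -9.99999735e-01]
shift in tool [0.00032524 0.00065304 0.10881708]
```

View pics/d.png

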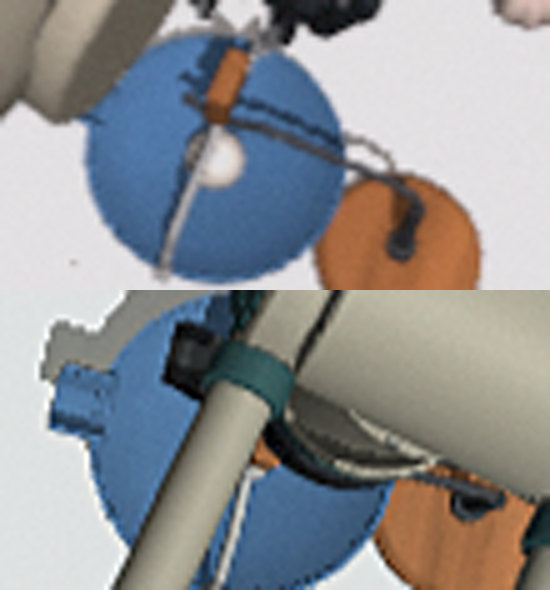

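The dish hangs undisturbed, and the tool is centred over the grip within 1 mm (yaw -105.3°). I'll descend now.

```bash
python3 -m jog '[{"dx":0,"dy":0,"dz":0.08,"ax":0,"ay":0,"az":0,"grip":-0.3},{"dx":0,"dy":0,"dz":0.16,"ax":0,"ay":0,"az":0,"grip":-0.3},{"dx":0,"dy":0,"dz":0.23,"ax":0,"ay":0,"az":0,"grip":-0.3},{"dx":0,"dy":0,"dz":0.25,"ax":0,"ay":0,"az":0,"grip":-0.3},{"dx":0,"dy":0,"dz":0.26,"ax":0,"ay":0,"az":0,"grip":-0.3}]'
python3 -m jog '[{"dx":0,"dy":0.002,"dz":0.05,"ax":0,"ay":0,"az":0,"grip":-0.3},{"dx":0,"dy":0.002,"dz":0.1,"ax":0,"ay":0,"az":0,"grip":-0.3},{"dx":0,"dy":0.002,"dz":0.14,"ax":0,"ay":0,"az":0,"grip":-0.3},{"dx":0,"dy":0.002,"dz":0.17,"ax":0,"ay":0,"az":0,"grip":-0.3},{"dx":0,"dy":0.002,"dz":0.175,"ax":0,"ay":0,"az":0,"grip":-0.3}]'
python3 -m jog '[{"dx":0,"dy":0,"dz":0,"ax":0,"ay":0,"az":0,"grip":-0.4},{"dx":0,"dy":0,"dz":0,"ax":0,"ay":0,"az":0,"grip":-0.46},{"dx":0,"dy":0,"dz":0,"ax":0,"ay":0,"az":0,"grip":-0.52},{"dx":0,"dy":0,"dz":0,"ax":0,"ay":0,"az":0,"grip":-0.57},{"dx":0,"dy":0,"dz":0,"ax":0,"ay":0,"az":0,"grip":-0.6}]' 25
python3 -m jog '[{"dx":0,"dy":0,"dz":0,"ax":0,"ay":0,"az":0,"grip":-0.62},{"dx":0,"dy":0,"dz":0,"ax":0,"ay":0,"az":0,"grip":-0.64},{"dx":0,"dy":0,"dz":0,"ax":0,"ay":0,"az":0,"grip":-0.66},{"dx":0,"dy":0,"dz":0,"ax":0,"ay":0,"az":0,"grip":-0.68},{"dx":0,"dy":0,"dz":0,"ax":0,"ay":0,"az":0,"grip":-0.7}]' 25
python3 -m jog '[{"dx":0,"dy":0,"dz":0,"ax":0,"ay":0,"az":0,"grip":-0.75},{"dx":0,"dy":0,"dz":0,"ax":0,"ay":0,"az":0,"grip":-0.8},{"dx":0,"dy":0,"dz":0,"ax":0,"ay":0,"az":0,"grip":-0.9},{"dx":0,"dy":0,"dz":0,"ax":0,"ay":0,"az":0,"grip":-1},{"dx":0,"dy":0,"dz":0,"ax":0,"ay":0,"az":0,"grip":-1}]' 60
```

```text
clock: 4.47
position: [0.4894, -0.1753, 0.1752]
ee_rot: [-0.001, 0.991, -0.132, -0.001]
contact_force: [-0.5, -1.4, 0.9]
width: 0.0296
gripper_force: 0.0
clock: 4.88
position: [0.4896, -0.176, 0.1317]
ee_rot: [-0.0, 0.991, -0.133, -0.001]
contact_force: [0.8, 0.3, -0.2]
width: 0.0295
gripper_force: 0.0
clock: 5.3
position: [0.4904, -0.1764, 0.1331]
ee_rot: [0.0, 0.991, -0.133, 0.001]
contact_force: [0.6, 0.6, -0.2]
width: 0.0167
gripper_force: 0.3
clock: 5.72
position: [0.4908, -0.1742, 0.1328]
ee_rot: [-0.002, 0.991, -0.134, 0.001]
contact_force: [2.8, 6.9, 2.4]
width: 0.0139
gripper_force: 24.4
clock: 6.13
position: [0.4908, -0.1743, 0.1329]
ee_rot: [-0.002, 0.991, -0.134, 0.001]
contact_force: [1.7, 6.3, 3.0]
width: 0.0132
gripper_force: 58.5
```

The grip is secure at 13 mm width and 58 N. Now a gentle 27 mm lift.

```bash
python3 -m jog '[{"dx":0,"dy":0,"dz":-0.003,"ax":0,"ay":0,"az":0,"grip":-1},{"dx":0,"dy":0,"dz":-0.01,"ax":0,"ay":0,"az":0,"grip":-1},{"dx":0,"dy":0,"dz":-0.02,"ax":0,"ay":0,"az":0,"grip":-1},{"dx":0,"dy":0,"dz":-0.031,"ax":0,"ay":0,"az":0,"grip":-1},{"dx":0,"dy":0,"dz":-0.042,"ax":0,"ay":0,"az":0,"grip":-1}]'
python3 -m jog '[{"dx":0,"dy":0,"dz":-0.011,"ax":0,"ay":0,"az":0,"grip":-1},{"dx":0,"dy":0,"dz":-0.022,"ax":0,"ay":0,"az":0,"grip":-1},{"dx":0,"dy":0,"dz":-0.033,"ax":0,"ay":0,"az":0,"grip":-1},{"dx":0,"dy":0,"dz":-0.044,"ax":0,"ay":0,"az":0,"grip":-1},{"dx":0,"dy":0,"dz":-0.053,"ax":0,"ay":0,"az":0,"grip":-1}]'
python3 -m jog '[{"dx":0,"dy":0,"dz":-0.006,"ax":0,"ay":0,"az":0,"grip":-1},{"dx":0,"dy":0,"dz":-0.01,"ax":0,"ay":0,"az":0,"grip":-1},{"dx":0,"dy":0,"dz":-0.012,"ax":0,"ay":0,"az":0,"grip":-1},{"dx":0,"dy":0,"dz":-0.013,"ax":0,"ay":0,"az":0,"grip":-1},{"dx":0,"dy":0,"dz":-0.013,"ax":0,"ay":0,"az":0,"grip":-1}]'
python3 - <<'E'
from h import *
from scipy.spatial.transform import Rotation as Ro
D={n:manip.get_image(n) for n in("scene","top")};s=manip.get_state()
R=Ro.from_quat(s["ee_rot"],scalar_first=True).as_matrix();print(s["clock"],s["position"],s["contact_force"],s["moment"],"yaw y",np.degrees(np.arctan2(R[1,1],R[0,1])),"tilt",R[:,2])
f=lambda i:cv2.resize(i,None,fx=5,fy=5,interpolation=cv2.INTER_CUBIC)[:,:,::-1]
cv2.imwrite("pics/e.png",np.vstack([f(D["scene"]["img"][215:278,310:420]),f(D["top"]["img"][225:280,315:425])]))
E
```

```text
clock: 6.55
position: [0.4891, -0.1764, 0.1425]
ee_rot: [0.0, 0.991, -0.133, -0.001]
contact_force: [0.1, 0.2, -6.6]
width: 0.0133
gripper_force: 58.3
clock: 6.97
position: [0.49, -0.1764, 0.1567]
ee_rot: [0.0, 0.991, -0.133, 0.0]
contact_force: [-0.6, -0.3, -5.7]
width: 0.0134
gripper_force: 58.3
clock: 7.38
position: [0.4899, -0.1763, 0.1595]
ee_rot: [-0.0, 0.991, -0.133, -0.0]
contact_force: [0.3, -0.4, -5.5]
width: 0.013
gripper_force: 58.3
7.4833 [ 0.4899031  -0.17622881  0.15940357] [ 0.56468189 -0.53880583 -5.27478921] [-0.03800274  0.00391903 -0.01296686] yaw y -105.32411320278916 tilt [-2.55265775e-04  2.19250286e-04 -9.99999943e-01]
```

View pics/e.png

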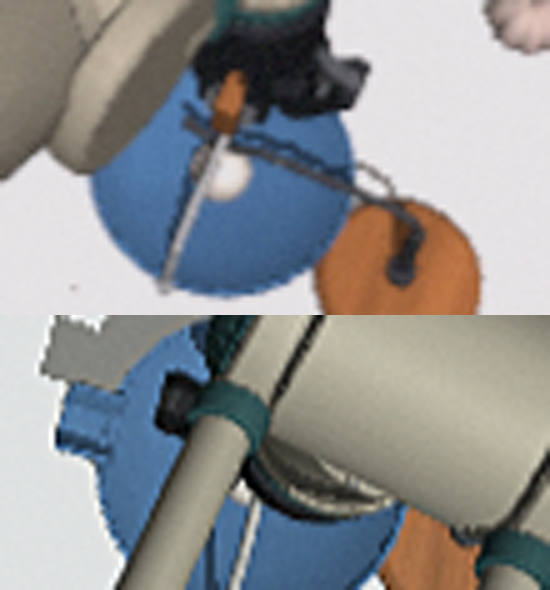

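Lifted 26.5 mm and carrying the full weight (about 5 N). The ball sits in the middle, at about (355,249) in the scene view, and the bail is clear of the hook. Next I slide out along the hook's -x (tool -y).

```bash
python3 -m jog '[{"dx":0,"dy":-0.004,"dz":0,"ax":0,"ay":0,"az":0,"grip":-1},{"dx":0,"dy":-0.012,"dz":0,"ax":0,"ay":0,"az":0,"grip":-1},{"dx":0,"dy":-0.024,"dz":0,"ax":0,"ay":0,"az":0,"grip":-1},{"dx":0,"dy":-0.04,"dz":0,"ax":0,"ay":0,"az":0,"grip":-1},{"dx":0,"dy":-0.06,"dz":0,"ax":0,"ay":0,"az":0,"grip":-1}]'
for i in 1 2; do python3 -m jog '[{"dx":0,"dy":-0.024,"dz":0,"ax":0,"ay":0,"az":0,"grip":-1},{"dx":0,"dy":-0.048,"dz":0,"ax":0,"ay":0,"az":0,"grip":-1},{"dx":0,"dy":-0.072,"dz":0,"ax":0,"ay":0,"az":0,"grip":-1},{"dx":0,"dy":-0.096,"dz":0,"ax":0,"ay":0,"az":0,"grip":-1},{"dx":0,"dy":-0.12,"dz":0,"ax":0,"ay":0,"az":0,"grip":-1}]'; done
```

```text
clock: 7.9
position: [0.4941, -0.1615, 0.1595]
ee_rot: [-0.0, 0.991, -0.133, 0.0]
contact_force: [0.3, -0.7, -5.4]
width: 0.0133
gripper_force: 58.4
clock: 8.32
position: [0.5021, -0.1321, 0.1595]
ee_rot: [-0.0, 0.991, -0.133, 0.0]
contact_force: [0.9, 0.1, -6.3]
width: 0.0135
gripper_force: 58.4
clock: 8.73
position: [0.51, -0.1034, 0.1596]
ee_rot: [-0.0, 0.991, -0.133, 0.0]
contact_force: [0.5, -0.3, -5.6]
width: 0.0135
gripper_force: 58.4
```

```bash
python3 -m jog '[{"dx":-0.002,"dy":-0.024,"dz":-0.001,"ax":0,"ay":0,"az":0,"grip":-1},{"dx":-0.006,"dy":-0.048,"dz":-0.003,"ax":0,"ay":0,"az":0,"grip":-1},{"dx":-0.012,"dy":-0.072,"dz":-0.005,"ax":0,"ay":0,"az":0,"grip":-1},{"dx":-0.02,"dy":-0.096,"dz":-0.008,"ax":0,"ay":0,"az":0,"grip":-1},{"dx":-0.03,"dy":-0.12,"dz":-0.01,"ax":0,"ay":0,"az":0,"grip":-1}]'
for i in 1 2 3 4 5 6; do python3 -m jog '[{"dx":-0.01,"dy":-0.024,"dz":-0.002,"ax":0,"ay":0,"az":0,"grip":-1},{"dx":-0.02,"dy":-0.048,"dz":-0.004,"ax":0,"ay":0,"az":0,"grip":-1},{"dx":-0.03,"dy":-0.072,"dz":-0.006,"ax":0,"ay":0,"az":0,"grip":-1},{"dx":-0.04,"dy":-0.096,"dz":-0.008,"ax":0,"ay":0,"az":0,"grip":-1},{"dx":-0.05,"dy":-0.12,"dz":-0.01,"ax":0,"ay":0,"az":0,"grip":-1}]' | grep -E "pos|cont"; done
python3 -m jog '[{"dx":-0.008,"dy":-0.024,"dz":0,"ax":0,"ay":0,"az":0,"grip":-1},{"dx":-0.014,"dy":-0.048,"dz":0,"ax":0,"ay":0,"az":0,"grip":-1},{"dx":-0.018,"dy":-0.072,"dz":0,"ax":0,"ay":0,"az":0,"grip":-1},{"dx":-0.021,"dy":-0.096,"dz":0,"ax":0,"ay":0,"az":0,"grip":-1},{"dx":-0.023,"dy":-0.116,"dz":0,"ax":0,"ay":0,"az":0,"grip":-1}]'
python3 -m jog '[{"dx":-0.001,"dy":-0.016,"dz":0,"ax":0,"ay":0,"az":0,"grip":-1},{"dx":-0.002,"dy":-0.028,"dz":0,"ax":0,"ay":0,"az":0,"grip":-1},{"dx":-0.002,"dy":-0.036,"dz":0,"ax":0,"ay":0,"az":0,"grip":-1},{"dx":-0.002,"dy":-0.042,"dz":0,"ax":0,"ay":0,"az":0,"grip":-1},{"dx":-0.002,"dy":-0.044,"dz":0,"ax":0,"ay":0,"az":0,"grip":-1}]'

```

```text
clock: 9.15
position: [0.5105, -0.0724, 0.1622]
ee_rot: [-0.0, 0.991, -0.133, 0.0]
contact_force: [0.0, -0.1, -6.0]
width: 0.0135
gripper_force: 58.4
position: [0.5062, -0.0402, 0.1646]
contact_force: [0.2, 0.0, -6.0]
position: [0.5022, -0.0079, 0.1671]
contact_force: [-0.1, -0.2, -6.4]
position: [0.4981, 0.0243, 0.1696]
contact_force: [-1.1, -1.2, -5.9]
position: [0.4939, 0.0566, 0.1721]
contact_force: [-0.3, -0.5, -6.0]
position: [0.4898, 0.0888, 0.1746]
contact_force: [-0.3, -0.5, -6.2]
position: [0.4857, 0.121, 0.1771]
contact_force: [-0.3, 0.3, -5.9]
clock: 12.07
position: [0.4881, 0.1506, 0.177]
ee_rot: [-0.0, 0.991, -0.133, 0.0]
contact_force: [-0.1, -0.3, -5.9]
width: 0.0132
gripper_force: 58.4
clock: 12.48
position: [0.4904, 0.1607, 0.177]
ee_rot: [-0.0, 0.991, -0.133, 0.0]
contact_force: [0.5, -0.5, -6.0]
width: 0.013
gripper_force: 58.4
```

```bash
python3 -m jog '[{"dx":0,"dy":0,"dz":0,"ax":0,"ay":0,"az":-0.006,"grip":-1},{"dx":0,"dy":0,"dz":0,"ax":0,"ay":0,"az":-0.017,"grip":-1},{"dx":0,"dy":0,"dz":0,"ax":0,"ay":0,"az":-0.033,"grip":-1},{"dx":0,"dy":0,"dz":0,"ax":0,"ay":0,"az":-0.056,"grip":-1},{"dx":0,"dy":0,"dz":0,"ax":0,"ay":0,"az":-0.083,"grip":-1}]' | grep pos
for i in 1 2 3 4 5 6; do python3 -m jog '[{"dx":0,"dy":0,"dz":0,"ax":0,"ay":0,"az":-0.028,"grip":-1},{"dx":0,"dy":0,"dz":0,"ax":0,"ay":0,"az":-0.056,"grip":-1},{"dx":0,"dy":0,"dz":0,"ax":0,"ay":0,"az":-0.083,"grip":-1},{"dx":0,"dy":0,"dz":0,"ax":0,"ay":0,"az":-0.111,"grip":-1},{"dx":0,"dy":0,"dz":0,"ax":0,"ay":0,"az":-0.139,"grip":-1}]' | grep -E "pos"; done
python3 -m jog '[{"dx":0,"dy":0,"dz":0,"ax":0,"ay":0,"az":-0.028,"grip":-1},{"dx":0,"dy":0,"dz":0,"ax":0,"ay":0,"az":-0.056,"grip":-1},{"dx":0,"dy":0,"dz":0,"ax":0,"ay":0,"az":-0.083,"grip":-1},{"dx":0,"dy":0,"dz":0,"ax":0,"ay":0,"az":-0.106,"grip":-1},{"dx":0,"dy":0,"dz":0,"ax":0,"ay":0,"az":-0.122,"grip":-1}]' | grep pos
python3 -m jog '[{"dx":0,"dy":0,"dz":0,"ax":0,"ay":0,"az":-0.013,"grip":-1},{"dx":0,"dy":0,"dz":0,"ax":0,"ay":0,"az":-0.024,"grip":-1},{"dx":0,"dy":0,"dz":0,"ax":0,"ay":0,"az":-0.031,"grip":-1},{"dx":0,"dy":0,"dz":0,"ax":0,"ay":0,"az":-0.033,"grip":-1},{"dx":0,"dy":0,"dz":0,"ax":0,"ay":0,"az":-0.033,"grip":-1}]'
python3 - <<'E'
from h import *
from scipy.spatial.transform import Rotation as Ro
D={n:manip.get_image(n) for n in("scene","top")};s=manip.get_state()
R=Ro.from_quat(s["ee_rot"],scalar_first=True).as_matrix();print(s["clock"],s["position"],s["qpos"],s["moment"],"yaw y",np.degrees(np.arctan2(R[1,1],R[0,1])),"tilt",R[:,2])
f=lambda i:cv2.resize(i,None,fx=4,fy=4,interpolation=cv2.INTER_CUBIC)[:,:,::-1]
cv2.imwrite("pics/f.png",np.vstack([f(D["scene"]["img"][205:280,180:310]),f(D["top"]["img"][220:295,170:300])]))
E
```

```text
position: [0.4903, 0.1604, 0.1771]
position: [0.4903, 0.1603, 0.1771]
position: [0.4902, 0.1604, 0.1771]
position: [0.4903, 0.1603, 0.1771]
position: [0.4903, 0.1603, 0.1771]
position: [0.4903, 0.1604, 0.1771]
position: [0.4902, 0.1604, 0.1771]
position: [0.4903, 0.1603, 0.1771]
clock: 16.23
position: [0.4903, 0.1606, 0.1771]
ee_rot: [-0.0, 0.76, 0.651, 0.0]
contact_force: [-0.7, 0.6, -6.0]
width: 0.0131
gripper_force: 58.4
16.3333 [0.49028173 0.16061313 0.17704787] [1.81606485e-01 2.25348094e-01 1.71664134e+00 6.50627594e-05
 1.19957250e+00 3.36026200e-01] [-0.01611885  0.04842161 -0.00842353] yaw y -8.84895022958598 tilt [ 1.92685759e-05  6.51829918e-05 -9.99999998e-01]
```

View pics/f.png

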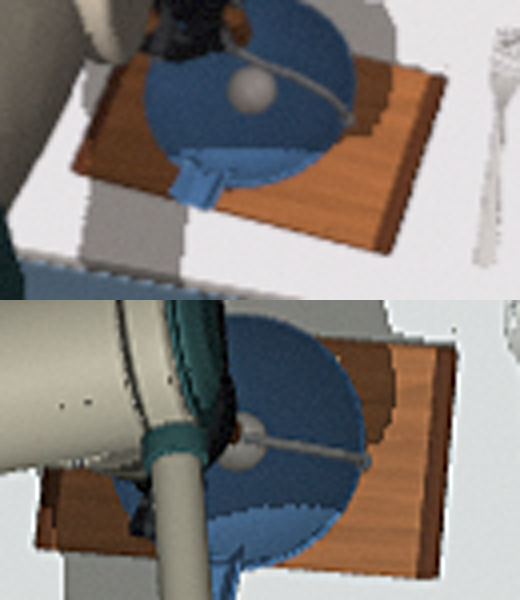

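The dish is over the board with the ball in its middle (scene ≈ (243,228)). The lip points at the near edge, at scene ≈ (229,254), and the free bail foot is at scene ≈ (267,235) and top ≈ (261,260.5). I'll measure the remaining angle.

```bash
python3 - <<'E'
from h import *
D={n:manip.get_image(n) for n in("scene","top")};S,T=D["scene"],D["top"];np.set_printoptions(precision=4,suppress=True)
dg=lambda v:np.degrees(np.arctan2(v[1],v[0]))
c=np.array([.4903,.1606])
w=tri([S,T],[(180+349/4,205+120/4),(170+365/4,220+162/4)]);print("bail foot",w,np.hypot(*(w[:2]-c)),"-> lip dir",dg(w[:2]-c)-90+360)
# lip from light-blue mask beyond rim in scene; outer points
for n,z in(("scene",.084),("top",.084)):
    W=np.vstack([[onz(D[n],p,z)[:2] for p in k[:,0]] for k in comps(D[n]["img"],(95,90,40),(125,255,255),100,(180,200,300,300))])
    r=np.hypot(*(W-c).T);L=W[(r>.087)&(r<.105)];print(n,"lip",len(L),L.mean(0) if len(L) else "",[round(dg(p-c)%360,1) for p in L])
b=comps(S["img"],(0,80,20),(25,255,255),800,(190,200,300,275))+comps(T["img"],(0,80,20),(25,255,255),500,(170,215,295,300))
for a,bb,d in(((283.75,231.75),(279.25,289.25),T),((180+446/4,205+76/4),(180+388/4,205+253/4),S),((180+388/4,205+253/4),(180+74/4,205+170/4),S),((279.25,289),(179.5,281.5),T)):
    print("edge",dg(onz(d,bb,.014)-onz(d,a,.014)),onz(d,a,.014),onz(d,bb,.014))
bl=[cv2.moments(x) for x in []]
print("ball", tri([S,T],[(180+253/4,205+90/4),(170+240/4,220+140/4)]))
E
```

```text
bail foot [0.4765 0.078  0.083 ] 0.08377766032271657 -> lip dir 170.50563172892072
scene lip 14 [0.3979 0.1735] [np.float64(161.2), np.float64(160.8), np.float64(163.4), np.float64(165.9), np.float64(168.3), np.float64(169.9), np.float64(171.5), np.float64(173.1), np.float64(175.5), np.float64(177.1), np.float64(178.8), np.float64(180.5), np.float64(181.8), np.float64(181.3)]
top lip 13 [0.3964 0.1638] [np.float64(174.1), np.float64(174.3), np.float64(174.5), np.float64(174.7), np.float64(174.8), np.float64(176.4), np.float64(177.8), np.float64(179.2), np.float64(180.6), np.float64(182.0), np.float64(182.0), np.float64(182.0), np.float64(182.0)]
edge 176.0042681115078 [0.5536 0.0286 0.014 ] [0.407  0.0388 0.014 ]
edge 175.426817763081 [0.5526 0.0252 0.014 ] [0.4044 0.037  0.014 ]
edge 85.27142802092104 [0.4044 0.037  0.014 ] [0.4251 0.2879 0.014 ]
edge 85.60179890519106 [0.4076 0.0388 0.014 ] [0.4271 0.2929 0.014 ]
ball [0.4905 0.1558 0.0737]
```

The lip is at about 171.1° by the tool yaw, the bail foot and the lip, and the board normal is about 175.5°. That leaves +4.4°, and the centring is within about 1 mm.

```bash
python3 -m jog '[{"dx":0,"dy":0,"dz":0,"ax":0,"ay":0,"az":-0.006,"grip":-1},{"dx":0,"dy":0,"dz":0,"ax":0,"ay":0,"az":-0.018,"grip":-1},{"dx":0,"dy":0,"dz":0,"ax":0,"ay":0,"az":-0.032,"grip":-1},{"dx":0,"dy":0,"dz":0,"ax":0,"ay":0,"az":-0.043,"grip":-1},{"dx":0,"dy":0,"dz":0,"ax":0,"ay":0,"az":-0.049,"grip":-1}]'
for i in 1 2; do python3 -m jog '[{"dx":0,"dy":0,"dz":0,"ax":0,"ay":0,"az":0,"grip":-1},{"dx":0,"dy":0,"dz":0,"ax":0,"ay":0,"az":0,"grip":-1},{"dx":0,"dy":0,"dz":0,"ax":0,"ay":0,"az":0,"grip":-1},{"dx":0,"dy":0,"dz":0,"ax":0,"ay":0,"az":0,"grip":-1},{"dx":0,"dy":0,"dz":0,"ax":0,"ay":0,"az":0,"grip":-1}]'; done
python3 - <<'E'
from h import *
D={n:manip.get_image(n) for n in("scene","top")};s=manip.get_state();print(s["clock"],s["position"],s["ee_rot"],abs(s["qd"]).max())
f=lambda i:cv2.resize(i,None,fx=4,fy=4,interpolation=cv2.INTER_CUBIC)[:,:,::-1]
cv2.imwrite("pics/g.png",np.vstack([f(D["scene"]["img"][205:280,180:310]),f(D["top"]["img"][220:295,170:300])]))
c=s["position"][:2];d=D["scene"]
W=np.vstack([[onz(d,p,.084)[:2] for p in k[:,0]] for k in comps(d["img"],(95,90,40),(125,255,255),100,(180,200,300,300))])
r=np.hypot(*(W-c).T);v=W[(r>.087)&(r<.105)].mean(0)-c;print(np.degrees(np.arctan2(v[1],v[0])))
E
```

```text
clock: 16.85
position: [0.4903, 0.1606, 0.1771]
ee_rot: [0.0, 0.733, 0.68, 0.0]
contact_force: [0.8, -0.3, -6.4]
width: 0.0134
gripper_force: 58.4
clock: 17.27
position: [0.4903, 0.1606, 0.1771]
ee_rot: [-0.0, 0.734, 0.679, 0.0]
contact_force: [-0.1, -0.2, -5.7]
width: 0.0129
gripper_force: 58.4
clock: 17.68
position: [0.4903, 0.1606, 0.1771]
ee_rot: [-0.0, 0.734, 0.679, 0.0]
contact_force: [-0.2, -0.9, -5.0]
width: 0.0134
gripper_force: 58.4
17.7833 [0.49031125 0.16060072 0.1770675 ] [1.54062664e-05 7.33911073e-01 6.79245564e-01 3.71157946e-05] 0.003146244585757095
176.86586085880862
```

View pics/g.png

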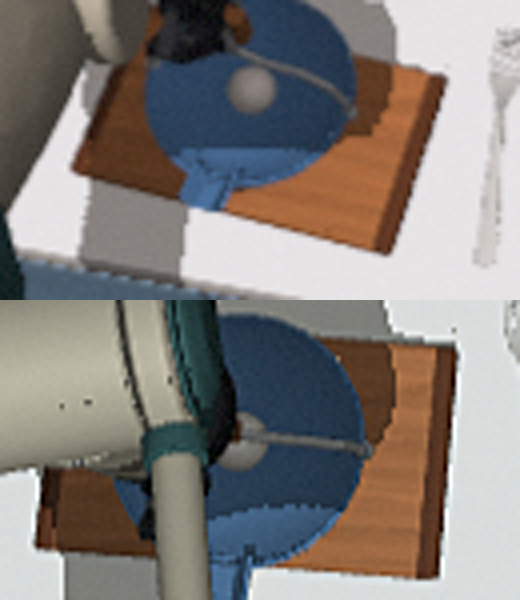

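The dish is level and at rest, with the ball still centred at scene ≈ (243,228). The lip, at scene ≈ (232,253), points squarely at the near edge, so I'm handing in.

```bash
python3 -c "from rig import manip; print(manip.sign_off())"
```

```text
the job is handed in; nothing more can be done
None
```

Handed in at about 18 s: the dish is held level and still over the middle of the board, its underside about 4 cm above it, the lip within about 1–2° of square to the near long edge and the ball still in the middle.

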